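# Bolt the clamp frame of a board holder past its safety catch

### The arm

A 6-joint arm with a two-finger parallel gripper is mounted at the origin on the work surface. World frame = base frame: x ahead of the robot, y to its left, z up, the work surface at z = 0. Lengths are in mm, angles in rad, forces in N, time in s.
With the tool pointing down it reaches from about 300 to 950 mm from the base axis. Payload 3.1 kg.
Tool frame: the origin (TCP) lies on the centre line of the jaws, within the pads' length; the fingertips stand robot.finger_overhang ahead of it and the grasp point (between the pads) lies 5 mm behind it (robot.finger_overhang is the distance from the TCP to the fingertips, in mm); z points along the fingers, y is the line along which they close (so a half turn about z gives the same grasp; the last joint's range is limited). The gripper opens to 85 mm and grips with 20 to 120 N. Pads are 22 mm wide; open, the fingers measure 114 mm over their backs; the gripper's body (76 mm by 85 mm) begins 54 mm behind the grasp point. The pads swing forward as they close: fully open they stand 13 mm farther back than shut.
Start: joints at [1.124, 0.308, 1.634, -0, 1.2, -0.07], TCP at [229.993, 581.15, 245.272] pointing down, gripper open.
Joint ranges: [-3.06, 3.06], [-0.79, 1.96], [0.05, 2.63], [-1.19, 4.34], [0.05, 2.64], [-2.94, 2.94]. Speed limits (rad/s): [2.79, 2.79, 3.14, 3.14, 3.14, 3.14].

### API

Orientations are given as a rotation vector (axis times angle).
In Python, from rig import robot, move_gripper, solver, sensors, imaging, job_done gives the robot as it stands. Calls block until the motion is done:
- robot.goto(position, orientation): joint-space move of the TCP to a pose.
- robot.line_to(position, vel=150, orientation=None): straight line of the TCP; orientation=None keeps the orientation; vel is the mean speed in mm/s.
- robot.move_joints(angles): joint-space move.
- move_gripper(opening, squeeze=None): opening from 0.0 (shut) to 1.0 (fully open); squeeze is the grip in N (None keeps the last); returns when the fingers have stopped.
- robot.pause(seconds).
- solver.ik(position, orientation): joint angles nearest the present ones, or None.
- sensors.sense(): the state.
- imaging.get_image(name): name is "scene" or "side" or "wrist"; returns a dict with "img" (480x640x3 uint8, blue, green, red), "fx", "fy", "cx", "cy" (pixels), "camera_from_world" (4x4, takes a point from world to camera coordinates); the wrist camera has in their place "hand_eye" (4x4, takes a point from camera to tool coordinates, whose origin is the TCP and whose axes are the flange's). Camera axes: x right, y down, z forward; pixel columns grow to the right and rows downward; lengths in mm; the calibration is good to about 2 mm. A picture is of the moment at which its call begins: read the wrist's pose just before it. There is no depth.
A pose or a line that the arm cannot do raises robot.MotionError and nothing moves.
- job_done(): hands the job in; it is judged then, once.
The state is a dict: "time_s": time; "qpos": joint angles; "qd": joint speeds; "joint_efforts": joint torques, N m; "tcp_pos": TCP position; "tcp_rot": TCP orientation; "wrist_force": force on the tool from outside, world axes, zero at the start; "ft_torque": the same for the moment, N m; "grip_width": opening from 0.0 (shut) to 1.0 (fully open); "grasp_force": force on a finger pad.
Only numpy, scipy, OpenCV 4.12 (cv2) and the standard library are available. Lean on these libraries where they do the work, as an engineer would, in place of code of your own. Each camera call takes 0.05 s, during which the arm holds its last target. There are 200 camera calls.

### The job

Lock the clamp frame of the circuit-board holder. Press the long sprung catch plate all the way down with one fingertip and keep it down while the other fingertip pushes the bolt's thumb tab until the bolt is fully home in its keeper; then let go, so that the catch springs back up behind the bolt. Only press and push: leave the tools, containers and phone lying about where they are.

Things in the scene. Friction and masses are not known exactly. Their poses are not given: they have to be found in the camera images.
- holder: Board holder fixed to the bench: aluminium base 180 (x) x 270 (y) x 12 mm. Origin: centre of its underside, on the bench; z up; +y is the way the bolt slides home. On the +y half a dark clamp frame (24 mm high) over a circuit board. On the -y half, side by side with a gap between: the long catch plate (at -x) and the bolt with its upright tab (at +x). A 31 mm high wall stands beyond the bolt.
- keeper (a point): Middle of the keeper's mouth, where the bolt's nose goes in: holder x 33, y 0 mm, 21.5 mm above the bench. The keeper is a dark steel bridge on the clamp frame's edge, 40 mm wide (x), 12 mm deep (y), top 36 mm above the bench. Holder's axes.
- catch (a joint): Press of the catch, m: 0 up, 0.010 fully down. Moves straight down; springs back when let go (1.8 N at top, 4.3 N at bottom). Up, its tooth blocks a lug on the bolt after 2 mm of play; more than 5 mm down, the tooth passes under the lug. Keep it at least 7 mm down all the while the bolt slides. With the bolt home it springs up behind the lug and locks it.
- catch_top (a point): Centre of the flat top of the catch plate, dark steel, 32 mm (holder x) x 95 mm (holder y); top 54 mm above the bench when up, 44 mm when fully down. Moves with it; holder's axes. Lies at holder x -35, y -67.5 mm. The plate runs alongside the tab's whole path, so a fingertip can slide along it while pressing.
- bolt (a joint): Slide of the bolt towards holder +y, m: about 0 drawn back (start), 0.036 fully home at its stop, its nose through the keeper. About 2 N of friction, plus some damping; it stays where it is left. The catch can spring up behind it from 0.032 on.
- tab_back (a point): Middle of the back (-y) face of the bolt's thumb tab, the face to push, 60 mm above the bench; at holder x 33, y -75 mm when drawn back; moves with the bolt; holder's axes. Tab: upright steel plate 26 (x) x 8 (y) mm, from 28 to 74 mm above the bench, 68 mm across from the catch's centre line. The bar behind it is 28 mm high: fingertips level with the pressed catch clear it.
- screw_cup: Bystander: aluminium cup 30 mm across, 26 mm high, standing on the holder's plate beside the catch. Origin: centre of its underside.
- screwdriver: Bystander: screwdriver 150 mm long lying on the bench at the holder's -x side. Origin near its middle, on the bench.
- tweezers: Bystander: steel tweezers 126 mm long, 6.5 mm high, lying on the bench at the holder's +x side. Origin at the middle, on the bench.
- phone: Bystander: black phone 150 x 72 x 9 mm lying on the bench at the holder's -y end. Origin: centre of its underside.
- flux_jar: Bystander: jar 44 mm across, 42 mm high, on the bench at the holder's +x side. Origin: centre of its underside.
- parts_tray: Bystander: grey divided tray 90 x 60 x 20 mm on the bench at the holder's +y end. Origin: centre of its underside.
- cleaner: Bystander: bottle 48 mm across, 110 mm high, on the bench to the robot's right. Origin: centre of its underside.

How it is judged (in metres and radians):
On the way:
1. the bolt is on its way, more than 6 mm along but not yet home, with the fingers on the bolt and on the pressed catch at the same time (value of joint bolt between 0.006 and 0.031 m and value of joint catch above 0.006 m and contact force between the fingers and catch above 0.3 N and contact force between the fingers and bolt above 0.2 N), for 0.05 s.
At the end, for the whole second after the job is handed in: The bolt is home (slid more than 31.5 mm of its 36 mm), the catch has sprung back up behind it (less than 2 mm down), and every bystander is within 20 mm of where it stood (value of joint bolt above 0.0315 m and value of joint catch below 0.002 m and distance of each of screwdriver, tweezers, screw_cup, phone, flux_jar, parts_tray, cleaner from where it was at the start of the episode below 0.02 m); the robot touches nothing.
It fails at once if the bolt is between 4 and 30 mm of its travel while the catch is less than 6 mm down (forced, or the catch let go on the way) (value of joint bolt between 0.004 and 0.03 m and value of joint catch below 0.006 m).
It fails at once if a bystander is shifted or carried by more than 20 mm (distance of any of screwdriver, tweezers, screw_cup, phone, flux_jar, parts_tray, cleaner from where it was at the start of the episode above 0.02 m).
It also fails if it takes over 42 s, if anything falls off the work surface, if the arm or the gripper's body presses on something with over 40 N, if the wrist force passes 120 N, or if a joint passes its speed limit or range.

## Working session

There is one attempt and no reset: what is moved stays moved. The work goes in short steps, each a Python script; the robot and the scene stay as the last script left them, time stands still between calls to the robot, and variables do not carry over. Pictures are saved under pics/ and viewed, at most 10 in all, crops included, and the job is handed in when it is done.

```bash
ls; mkdir -p pics
python3 - <<'E'
from rig import robot,sensors,imaging
import cv2,numpy as np
print(robot.finger_overhang,sensors.sense())
for n in("scene","side","wrist"):
    d=imaging.get_image(n);cv2.imwrite(f"pics/{n}0.png",d["img"])
    np.set_printoptions(suppress=True,precision=4)
    print(n,{k:v for k,v in d.items() if k!="img"})
E
```

```text
pics
14.0 {'time_s': 0.0, 'qpos': array([ 1.12428679e+00,  3.08981533e-01,  1.63516520e+00, -3.91325409e-05,
        1.19971897e+00, -6.96927614e-02]), 'qd': array([-1.87062548e-04,  3.55421535e-05,  5.30281512e-04,  5.72634230e-04,
        1.29659019e-03, -3.94660273e-04]), 'joint_efforts': array([-6.67771055e-04, -4.15241182e+01, -2.76668090e+01, -7.12832980e-05,
        1.01213882e-02, -1.31915402e-05]), 'tcp_pos': array([229.6693219 , 580.43049425, 244.07183842]), 'tcp_rot': array([-0.58828237, -3.08546473,  0.00346624]), 'wrist_force': array([-0.41363238,  0.35385501, -0.04712788]), 'ft_torque': array([ 0.03588539, -0.00235327,  0.06229445]), 'grasp_force': 0.0, 'grip_width': 1.0007360889035615}
scene {'fx': 452.3109534993251, 'fy': 452.3109534993251, 'cx': 318.06389240136815, 'cy': 241.71039387155705, 'camera_from_world': array([[  -0.7628,    0.6467,   -0.0008,  494.6939],
       [   0.5144,    0.606 ,   -0.6067, -202.9656],
       [  -0.3919,   -0.4632,   -0.7949, 1254.5411],
       [   0.    ,    0.    ,    0.    ,    1.    ]])}
side {'fx': 624.3716424206254, 'fy': 624.3716424206254, 'cx': 314.3561533679071, 'cy': 237.69063169347044, 'camera_from_world': array([[   0.7568,   -0.6537,    0.0004, -476.3811],
       [  -0.4814,   -0.5577,   -0.6762,  284.0883],
       [   0.4422,    0.5115,   -0.7367, 1433.9379],
       [   0.    ,    0.    ,    0.    ,    1.    ]])}
wrist {'fx': 389.31505545533, 'fy': 389.31505545533, 'cx': 324.32760783657574, 'cy': 244.09939652070398, 'hand_eye': array([[  -0.0006,   -0.9515,   -0.3077,   78.7218],
       [   1.    ,   -0.0006,   -0.0001,   -0.1316],
       [  -0.0001,   -0.3077,    0.9515, -128.273 ],
       [   0.    ,    0.    ,    0.    ,    1.    ]])}
```

View pics/scene0.png

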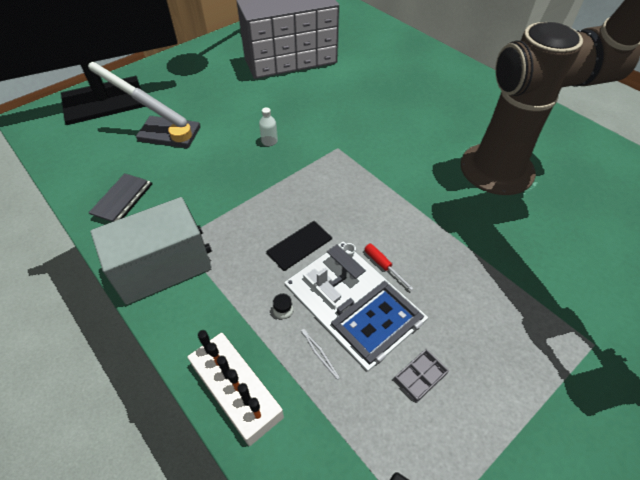

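View pics/side0.png

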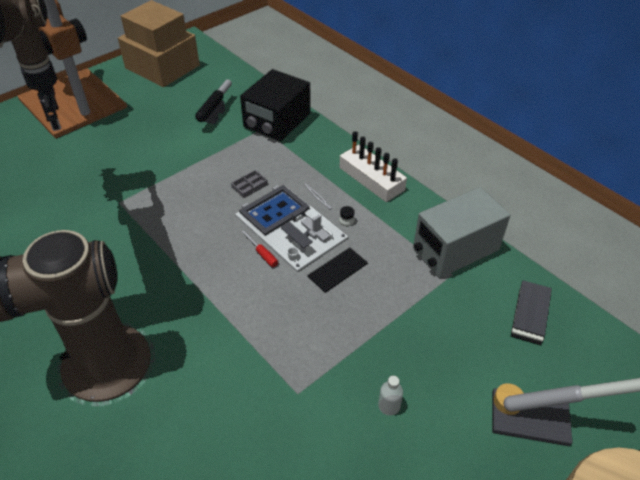

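The scene view shows the white holder base with its corners near (286,282), (370,366), (425,318) and (350,240). The tab is near (321,277), the catch plate near (345,260) and the frame towards the lower right. The side view agrees. Next I'll fit the base at z=12 and take a wrist view from above.

```bash
cat > h.py <<'E'
import numpy as np,cv2
from scipy.spatial.transform import Rotation as R
from rig import robot,move_gripper,solver,sensors,imaging,job_done
def shot(n,f):
    s=sensors.sense();d=imaging.get_image(n);cv2.imwrite(f"pics/{f}.png",d["img"])
    if n=="wrist":
        T=np.eye(4);T[:3,:3]=R.from_rotvec(s["tcp_rot"]).as_matrix();T[:3,3]=s["tcp_pos"]
        M=T@d["hand_eye"]
    else: M=np.linalg.inv(d["camera_from_world"])
    d["M"]=M;return d
def cast(d,px,z):
    px=np.atleast_2d(px).astype(float)
    r=np.c_[(px[:,0]-d["cx"])/d["fx"],(px[:,1]-d["cy"])/d["fy"],np.ones(len(px))]@d["M"][:3,:3].T
    o=d["M"][:3,3];return o+r*((z-o[2])/r[:,2])[:,None]
def proj(d,P):
    P=np.atleast_2d(P);C=(P-d["M"][:3,3])@d["M"][:3,:3]
    return np.c_[C[:,0]/C[:,2]*d["fx"]+d["cx"],C[:,1]/C[:,2]*d["fy"]+d["cy"]]
def down(yaw): # tool x at yaw, z down
    c,s=np.cos(yaw),np.sin(yaw);return R.from_matrix(np.array([[c,s,0],[s,-c,0],[0,0,-1]])).as_rotvec()
E
python3 - <<'E'
from h import *
d=shot("scene","s1")
c=cast(d,[(286,282),(370,366),(425,318),(350,240)],12);print(c.round(0))
ctr=(c[0]+c[2])/2; print(ctr, np.linalg.norm(np.diff(c,axis=0),axis=1))
v=c[1]-c[0]; yaw=np.arctan2(v[1],v[0]);print("holder +y dir",np.degrees(yaw))
tool=R.from_rotvec(sensors.sense()["tcp_rot"]).as_matrix();print(tool.round(2))
u=v/np.linalg.norm(v)
# tool x along +-u; camera offset 79 along tool x and tilted back towards TCP
for y in (yaw,yaw+np.pi):
    t=np.array([np.cos(y),np.sin(y),0]); p=ctr*[1,1,0]-u*30-t*20; p[2]=260
    q=solver.ik(p,down(y)); print(y,q)
    p[2]=62; print(solver.ik(p,down(y)))
E
```

```text
[[677. -78.  12.]
 [670. 185.  12.]
 [507. 184.  12.]
 [486. -73.  12.]]
[591.7693094   53.01765307  12.        ] [262.95909567 163.3272076  257.63895991]
holder +y dir 91.428369859283
[[-0.93  0.37 -0.  ]
 [ 0.37  0.93 -0.  ]
 [ 0.   -0.   -1.  ]]
1.5957260837756329 [-0.06830405  0.23384581  1.69728475  0.          1.21046209 -0.09323381]
[-0.06830405  0.47869262  1.81793899  0.          0.84496104 -0.09323381]
4.737318737365426 None
None
```

Run:
```python
from h import *
robot.goto([592,70,240],down(1.5708)); 
d=shot("wrist","w1"); import pickle; pickle.dump(d,open("w1.pkl","wb"))
print(sensors.sense()["tcp_pos"],sensors.sense()["time_s"])
```

```text
[591.87404953  71.06614662 239.99686201] 2.4917
```

View pics/w1.png

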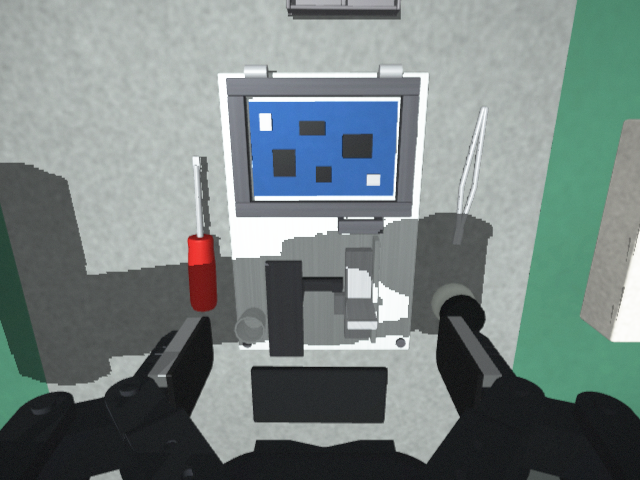

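The wrist view shows the base corners at about (219,73), (428,73), (410,349) and (240,349). The catch plate top runs from (266,261) to (302,356), and the tab is at about (359,250-335).

Run:
```python
from h import *
import pickle;d=pickle.load(open("w1.pkl","rb"))
b=cast(d,[(219,73),(428,73),(410,349),(240,349)],12);print(b.round(1),b.mean(0))
H=np.array([[-90,135],[90,135],[90,-135],[-90,-135]])
A=np.c_[H,[1]*4]
# rigid fit
z=b[:,0]+1j*b[:,1];h=H[:,0]+1j*H[:,1];th=np.angle(np.vdot(h,z-z.mean()));print("yaw deg",np.degrees(th),z.mean())
g=cv2.cvtColor(d["img"],cv2.COLOR_BGR2GRAY)[240:370,255:315]
m=(g<62).astype(np.uint8);m=cv2.morphologyEx(m,cv2.MORPH_OPEN,np.ones((20,20)))
c=max(cv2.findContours(m,0,2)[0],key=cv2.contourArea)[:,0]+[255,240]
r=cv2.minAreaRect(c.astype(np.float32));print(r)
k=cast(d,cv2.boxPoints(r),54);print(k.round(1),k.mean(0))
cc=z.mean()+np.exp(1j*th)*(-35-67.5j);print("catch from base",cc)
t=z.mean()+np.exp(1j*th)*(33-75j)
print("tab back top proj",proj(d,[[t.real+dx,t.imag,zz] for dx in(-13,13) for zz in(28,74)]).round())
cv2.imwrite("pics/w1c.png",cv2.resize(d["img"][210:370,220:430],None,fx=3.5,fy=3.5))
```

```text
[[503.1 186.   12. ]
 [679.1 186.1  12. ]
 [682.3 -81.5  12. ]
 [503.2 -81.6  12. ]] [591.9232673   52.24256459  12.        ]
yaw deg 0.25612389894136484 (591.9232672950087+52.242564589150845j)
((285.0, 309.0), (94.0, 36.0), 90.0)
[[542.6  31.9  54. ]
 [573.6  31.9  54. ]
 [572.1 -61.8  54. ]
 [538.4 -61.9  54. ]] [556.66303314 -14.95891704  54.        ]
catch from base (557.2253548471201-15.413217660104493j)
tab back top proj [[345. 305.]
 [348. 330.]
 [372. 305.]
 [378. 330.]]
```

View pics/w1c.png

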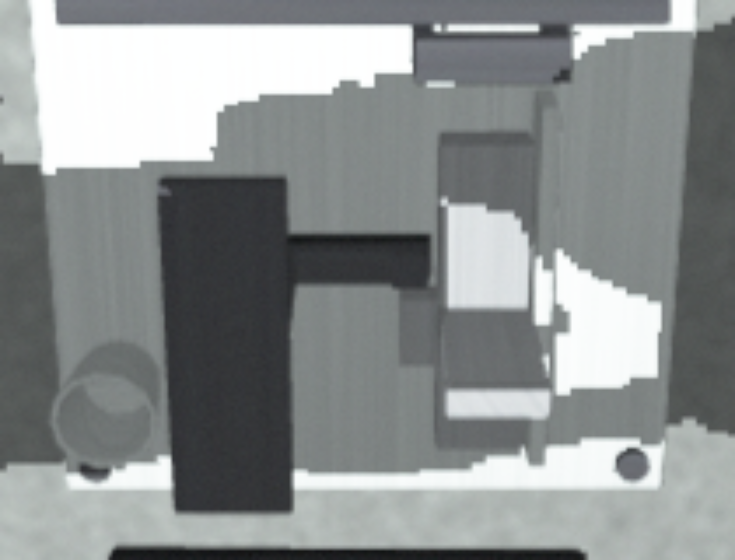

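The base and catch estimates agree: holder centre (592, 52.4), yaw about 0.2°. The crop shows the tab's back top edge at full-image row ~329, as predicted. I'll set the finger spacing and hover behind the tab.

Run:
```python
from h import *
move_gripper(0.68)
o=down(np.pi/2+0.0035)
robot.goto([591,-42,150],o); robot.line_to([591,-42,88],vel=100)
robot.pause(.2);d=shot("wrist","w2");shot("side","side2")
s=sensors.sense();print(s["tcp_pos"],s["wrist_force"],s["grip_width"],s["time_s"])
i=cv2.imread("pics/side2.png")[170:290,220:370];cv2.imwrite("pics/side2c.png",cv2.resize(i,None,fx=5,fy=5)[:600])
print(proj(d,[[591-35,-15.1,54],[625,-22.6,60],[625,-22.6,74]]).round())
```

```text
[591.48840524 -42.13032013  88.68378252] [ 0.12928803  0.57310364 -0.7942968 ] 0.6766704329517527 4.575
[[243. 242.]
 [401. 263.]
 [408. 275.]]
```

View pics/w2.png

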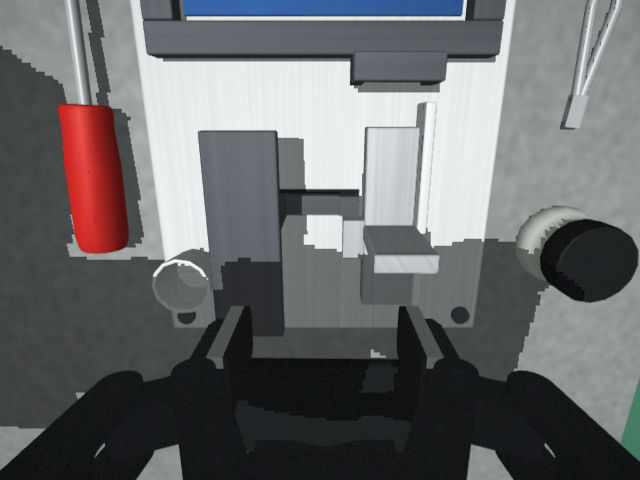

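View pics/side2c.png

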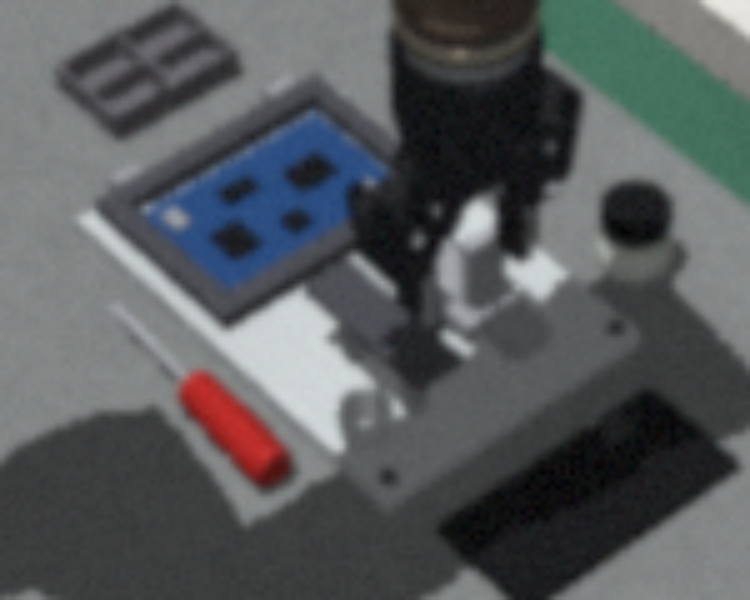

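Left fingertip front corners are at about (230,306) and (250,306), the right ones at about (399,306) and (420,306). Both lie behind the tab (row ~272) and line up with the plate and tab. Now I'll cast these, then descend under force feedback.

Run:
```python
from h import *
d=shot("wrist","w2b")
print(cast(d,[(230,306),(250,306),(399,306),(420,306)],75).round(1))
f0=np.mean([sensors.sense()["wrist_force"] for _ in range(5)],0)
p=[591,-42,88]
robot.line_to([591,-42,72],vel=60);robot.pause(.1)
f=sensors.sense()["wrist_force"];print(f0,f-f0)
for z in np.arange(70,48,-1.):
    robot.line_to([591,-42,z],vel=25);robot.pause(.08)
    s=sensors.sense();f=s["wrist_force"]-f0
    print(z,s["tcp_pos"].round(1),f.round(2),round(s["time_s"],1))
    if f[2]>7 or np.hypot(*f[:2])>6:break
```

```text
[[553.5 -35.7  75. ]
 [561.6 -35.7  75. ]
 [621.8 -35.5  75. ]
 [630.2 -35.5  75. ]]
[-0.25553693  1.00348862 -0.21816296] [ 0.77051278 -0.89049832  0.47061801]
70.0 [591.1 -42.   70.1] [-0.27 -0.51  0.16] 5.5
69.0 [591. -42.  69.] [ 0.21 -0.96  0.34] 5.8
68.0 [591. -42.  68.] [ 0.24 -1.2   1.11] 6.1
67.0 [591. -42.  67.] [ 0.96 -1.39  0.68] 6.5
66.0 [591. -42.  66.] [ 0.92 -0.86  0.45] 6.8
65.0 [591. -42.  65.] [ 0.42 -1.31  0.98] 7.1
64.0 [591. -42.  64.] [ 0.56 -0.65 -0.29] 7.5
63.0 [591.2 -42.1  63.2] [ 1.65 -0.91  1.49] 7.8
62.0 [591.2 -42.   62.1] [ 0.24 -0.63  2.05] 8.1
61.0 [591.2 -42.   61.1] [ 0.35 -1.75  2.64] 8.5
60.0 [591.2 -42.   60.1] [ 1.37 -2.05  2.78] 8.8
59.0 [591.2 -42.   59.1] [ 2.32 -0.65  2.46] 9.1
58.0 [591.2 -42.   58.1] [ 0.6  -2.14  2.84] 9.5
57.0 [591.2 -42.   57.1] [ 1.16 -1.55  2.53] 9.8
56.0 [591.1 -42.   56. ] [ 1.39 -1.98  2.85] 10.1
55.0 [591.1 -42.   55.1] [ 2.56 -1.71  3.21] 10.5
54.0 [591.1 -42.   54.1] [ 1.16 -1.59  3.7 ] 10.8
53.0 [591.1 -42.   53.3] [ 2.25 -1.34  5.58] 11.1
52.0 [591.2 -42.1  53.1] [ 0.25 -1.82  9.86] 11.5
```

Contact came at TCP z≈63.3 and bottom at ≈53.3, which is the expected 10 mm travel. Now I'll push while holding it down.

Run:
```python
from h import *
f0=np.array([-.26,1.0,-.22])
robot.line_to([591,-42,52.5],vel=20)
for y in np.arange(-38,14,2.):
    robot.line_to([591,y,52.5],vel=25);robot.pause(.05)
    s=sensors.sense();f=s["wrist_force"]-f0
    print(y,s["tcp_pos"].round(1),f.round(1),round(s["time_s"],1))
    if f[1]<-14:break
    if s["tcp_pos"][2]>56: print("z!");break
shot("wrist","w3")
```

```text
-38.0 [591.2 -39.1  53.2] [-0.4 -4.6  6.9] 12.1
-36.0 [591.2 -37.3  53.2] [ 0.8 -5.   7.6] 12.4
-34.0 [591.2 -35.4  53.3] [ 0.3 -5.6  8.3] 12.7
-32.0 [591.2 -33.5  53.2] [ 0.4 -6.2  7.3] 13.0
-30.0 [591.2 -31.8  53.2] [ 0.  -5.9  7.2] 13.3
-28.0 [591.2 -30.   53.2] [ 0.1 -7.   8.5] 13.6
-26.0 [591.2 -28.1  53.2] [-0.1 -7.9  7.7] 13.9
-24.0 [591.1 -26.1  53.2] [ 0.7 -7.5  7.5] 14.2
-22.0 [591.2 -24.1  53.3] [ 1.9 -7.9  7.5] 14.5
-20.0 [591.2 -22.2  53.3] [ 0.2 -8.3  7.8] 14.8
-18.0 [591.2 -20.2  53.3] [ 0.5 -8.1  7.3] 15.1
-16.0 [591.2 -18.2  53.3] [-0.6 -7.5  7.4] 15.4
-14.0 [591.2 -16.2  53.3] [ 0.3 -6.9  7.5] 15.7
-12.0 [591.1 -14.2  53.3] [-0.8 -8.   7.4] 16.0
-10.0 [591.1 -12.2  53.3] [-0.4 -7.7  7.8] 16.3
-8.0 [591.1 -10.2  53.3] [ 1.1 -6.7  7.1] 16.6
-6.0 [591.1  -8.2  53.3] [ 0.1 -7.8  8.7] 16.9
-4.0 [591.1  -6.2  53.3] [ 1.4 -7.2  7.7] 17.2
-2.0 [591.1  -4.2  53.3] [ 0.6 -8.8  7.8] 17.5
0.0 [591.1  -2.2  53.3] [ 1.1 -8.2  7.9] 17.8
2.0 [ 5.911e+02 -2.000e-01  5.320e+01] [ 0.8 -8.4  7.4] 18.1
4.0 [591.1   1.8  53.3] [ 0.  -7.9  7.9] 18.4
6.0 [591.1   2.3  53.3] [  0.3 -12.3   9. ] 18.7
8.0 [591.1   2.4  53.3] [ -0.7 -17.7   9.1] 19.0
```

View pics/w3.png

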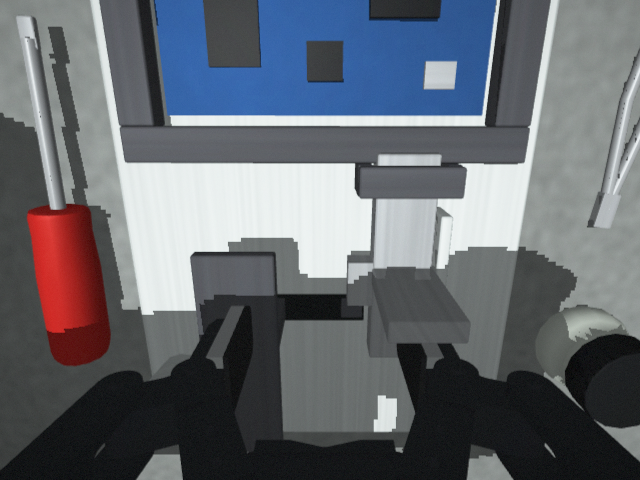

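A hard stop came at y=2.4, 36 mm after contact. The picture shows the nose through the keeper at (410,160) and the lug at (358,270), past the tooth. I'll let go now.

Run:
```python
from h import *
robot.line_to([591,2,52.5],vel=40)
robot.line_to([591,2,75],vel=60);robot.line_to([591,-5,100],vel=100)
robot.line_to([591,30,200],vel=150);robot.pause(.3)
d=shot("wrist","w4");s=sensors.sense();print(s["wrist_force"],s["time_s"])
P=proj(d,[[592-35-16,52.4-20,54],[592-35+16,52.4-20,54],[592-35-16,52.4-115,54],[592+20,52.4-39,74],[592+46,52.4-39,74]])
print(P.round())
Q=proj(d,[[592-35-16,52.4-20,44],[592-35+16,52.4-20,44]]);print(Q.round())
cv2.imwrite("pics/w4c.png",cv2.resize(d["img"][150:350,200:440],None,fx=3,fy=3))
```

```text
[-1.06905923 -0.65640945 -0.08384719] 21.475
[[257. 228.]
 [301. 228.]
 [263. 342.]
 [355. 262.]
 [393. 262.]]
[[259. 224.]
 [301. 224.]]
```

View pics/w4c.png

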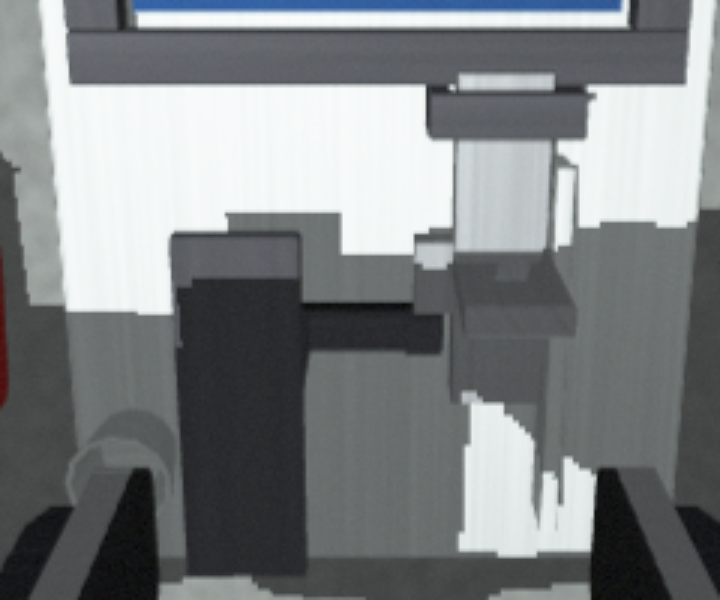

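The catch's far edge is at row 228 and left column 257, which matches the raised position. The tab top edge is at row ~261, which matches home, and the tooth sits behind the lug.

```bash
python3 -c "
from rig import job_done;print(job_done())"
```

```text
the job is handed in; nothing more can be done
None
```

The bolt is fully home in its keeper, the catch has sprung back up behind it, and I handed the job in after about 21.5 s of robot time (limit 42 s); no verdict came back.

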